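# Tip the fittings crates and dispatch the stamped one

### The job

Two closed wooden fittings crates look alike, but only one is stamped, with a red ring on its underside. With the fingertips alone, and never lifting a crate off the bench, tip each crate over towards the robot on to its near side so that its underside shows; then, with both lying so, push the stamped one as it lies until all of it is past the yellow dispatch line, leave the plain one lying behind the line, and do not disturb the other things on the bench.

Things in the scene. Friction and masses are not known exactly. Their poses are not given: they have to be found in the camera images.
- crate_stamped: closed crate of pale slatted wood, 60 deep (own x) x 90 long (y) x 80 high (z), about 0.35 kg, evenly loaded; origin at the centre of its underside, z to its top, x away from the robot at the start (yaw up to 0.25 rad). Stands upright, left or right by chance. Has the red ring stamp, 52 mm across, on its underside. Pushed towards the robot high on its far side, near the top edge, it tips about its near bottom edge rather than slides.
- crate_plain: closed crate of pale slatted wood, 60 deep (own x) x 90 long (y) x 80 high (z), about 0.35 kg, evenly loaded; origin at the centre of its underside, z to its top, x away from the robot at the start (yaw up to 0.25 rad). Stands upright, left or right by chance. Bare underside. Pushed towards the robot high on its far side, near the top edge, it tips about its near bottom edge rather than slides, and falls on to its near side once leaned about 40 degrees.
- crate_stamped_foot_left (a point): corner of the stamped crate's near side (the 90 x 80 mm side that faces the robot at the start) at its foot (underside), left end; at x -30, y +45, z 0 mm in the crate's frame. All four corners of this side lie on the bench when the crate lies on it.
- crate_stamped_foot_right (a point): corner of the stamped crate's near side (the 90 x 80 mm side that faces the robot at the start) at its foot (underside), right end; at x -30, y -45, z 0 mm in the crate's frame. All four corners of this side lie on the bench when the crate lies on it.
- crate_stamped_top_left (a point): corner of the stamped crate's near side (the 90 x 80 mm side that faces the robot at the start) at its top, left end; at x -30, y +45, z 80 mm in the crate's frame. All four corners of this side lie on the bench when the crate lies on it.
- crate_stamped_top_right (a point): corner of the stamped crate's near side (the 90 x 80 mm side that faces the robot at the start) at its top, right end; at x -30, y -45, z 80 mm in the crate's frame. All four corners of this side lie on the bench when the crate lies on it.
- crate_plain_foot_left (a point): corner of the plain crate's near side (the 90 x 80 mm side that faces the robot at the start) at its foot (underside), left end; at x -30, y +45, z 0 mm in the crate's frame. All four corners of this side lie on the bench when the crate lies on it.
- crate_plain_foot_right (a point): corner of the plain crate's near side (the 90 x 80 mm side that faces the robot at the start) at its foot (underside), right end; at x -30, y -45, z 0 mm in the crate's frame. All four corners of this side lie on the bench when the crate lies on it.
- crate_plain_top_left (a point): corner of the plain crate's near side (the 90 x 80 mm side that faces the robot at the start) at its top, left end; at x -30, y +45, z 80 mm in the crate's frame. All four corners of this side lie on the bench when the crate lies on it.
- crate_plain_top_right (a point): corner of the plain crate's near side (the 90 x 80 mm side that faces the robot at the start) at its top, right end; at x -30, y -45, z 80 mm in the crate's frame. All four corners of this side lie on the bench when the crate lies on it.
- dispatch_line: the dispatch line, a straight yellow painted strip 20 wide and 740 long, flush with the bench, beyond the crates and across the robot's front; its x axis points away from the robot, square to the line, and its origin lies at the middle of the strip's far edge: a point with x > 0 in its frame is past the line.
- ceiling_rose: White ceramic ceiling rose, a cone 72 across and 30 high, standing between the crates (sizes in mm); leave it alone. Origin at its underside.
- fuse_holder: Small black fuse holder, 56 x 22 x 26, standing between the crates (sizes in mm); leave it alone. Origin at its underside.
- bulb: Clear glass filament bulb, 60 across, upright in a white lampholder with a foot 68 across, 128 high in all, off to the left of the crates (sizes in mm); leave it alone. Origin at its underside.
- pliers: Chrome pliers lying flat, about 170 mm long, 56 mm wide and 12 mm high, off to the right; leave them alone. Origin under the pivot.
- tape_roll: Blue roll of insulating tape lying flat, 64 across and 19 high, off to the left near the robot (sizes in mm); leave it alone. Origin at its underside.
- screwdriver: Screwdriver lying flat, about 30 high at its handle, on the right near the robot (sizes in mm); leave it alone. Origin at its underside.

How it is judged:
By the outcome, as a careful person would: the job done as asked, in the order asked, and still so for the second after the job is handed in, with the robot touching nothing.
It also fails if it takes over 72 s, if anything falls off the work surface, if the arm or the gripper's body presses on something with over 40 N, if the wrist force passes 120 N, or if a joint passes its speed limit or range.

### The arm

A 6-joint arm with a two-finger parallel gripper is mounted at the origin on the work surface. World frame = base frame: x ahead of the robot, y to its left, z up, the work surface at z = 0. Lengths are in mm, angles in rad, forces in N, time in s.
With the tool pointing down it reaches from about 250 to 800 mm from the base axis. Payload 3.9 kg.
Tool frame: the origin (TCP) lies on the centre line of the jaws, within the pads' length; the fingertips stand 19 mm ahead of it and the grasp point (between the pads) is the TCP; z points along the fingers, x is the direction in which the jaws open and shut, and the axes are right-handed (so a half turn about z gives the same grasp; the last joint's range is limited). The gripper opens to 85 mm and grips with 20 to 120 N. Pads are 22 mm wide; open, the fingers measure 114 mm over their backs; the gripper's body (76 mm by 85 mm) begins 54 mm behind the grasp point. The pads swing forward as they close: fully open they stand 13 mm farther back than shut.
Start: joints at [1.346, 0.26, -0.138, 1.173, 0, 1.571], TCP at [117.025, 511.782, 221.004] pointing down, gripper open.
Joint ranges: [-2.78, 2.78], [-0.83, 1.72], [-1.28, 1.37], [-1.9, 2.12], [-1.57, 1.48], [-3.14, 3.14]. Speed limits (rad/s): [2.57, 2.57, 3.14, 3.14, 3.14, 3.14].

### API

Orientations are given as a rotation vector (axis times angle).
In Python, from rig import ctrl, imaging gives the robot as it stands. The module is installed in compiled form; this text tells all that it offers.
- The arm moves only by the tool play_rows, never from a script. Its argument "rows" is a list of rows, each a list of 4 numbers: the shift along the tool's x, y, z in m, then the turn about the tool's z in rad. A call has 1 to 10 rows; each row is the pose to reach, as a shift and turn from the pose commanded when the call began, along the tool's axes at that moment; what a row does not reach only later rows make up. A row lasts 1/10 s, in which the tool goes at most 50 mm and 8.59 degrees, less where a joint would pass 70% of its speed; a pose out of reach is approached as far as the arm can. A call with a gripper value outside its range is refused whole. "grip" is the finger opening in m, from 0 to 0.0854, set as the call begins (left out, the last holds). The fingers move at their own pace and stop on an object; the grip force is fixed at half the most. Time passes only in rows, so rows that repeat a pose let the fingers close. It gives the time, the measured TCP pose, the force and the opening at its end, in the units of the state.
- ctrl.sense(): the state, without advancing time (a new reading comes with each control period).
- imaging.snapshot(name): name is "scene" or "top" or "wrist"; returns a dict with "frame" (400x640x3 uint8, red, green, blue), "fx", "fy", "cx", "cy" (pixels), "world_to_cam" (4x4, takes a point from world to camera coordinates); the wrist camera has in their place "mount" (4x4, takes a point from camera to tool coordinates, whose origin is the TCP and whose axes are the tool frame's). Camera axes: x right, y down, z forward; pixel columns grow to the right and rows downward; lengths in mm; the calibration is good to about 2 mm. A picture is of the moment at which its call begins: read the wrist's pose just before it. There is no depth.
- ctrl.hand_in(): hands the job in, once; it reports no verdict.
The state is a dict: "t": time; "q": joint angles; "dq": joint speeds; "joint_torque": joint torques, N m; "ee_pos": TCP position; "eef_rot": TCP orientation; "wrist_force": force on the tool from outside, world axes, zero at the start; "wrist_torque": the same for the moment, N m; "gripper_width": finger opening in mm.
Only numpy, scipy, OpenCV 4.12 (cv2) and the standard library are available. Lean on these libraries where they do the work, as an engineer would, in place of code of your own. Each camera call takes 0.05 s, during which the arm holds its last target.

## Working session

There is one attempt and no reset: what is moved stays moved. The work goes in short steps, Python scripts to look and compute and a tool call to move; the robot and the scene stay as the last step left them, time stands still between calls to the robot, and variables do not carry over. Pictures are saved under pics/ and viewed, and the job is handed in when it is done.

Besides the shell and the picture viewer there is one more tool, called after ">>>" as name(argument=value, ...) on one line, values as JSON. play_rows: Moves the arm, as the interface text tells. Its arguments: {"type":"object","properties":{"rows":{"type":"array"},"grip":{"type":"number"}},"required":["rows"]}

```bash
mkdir -p pics
python3 - <<'E'
from rig import ctrl, imaging
import cv2
s=ctrl.sense(); print(s)
for n in("scene","top"):
    d=imaging.snapshot(n); cv2.imwrite(f"pics/{n}0.png",d["frame"][:,:,::-1]); print(n,d["fx"],d["fy"],d["cx"],d["cy"],d["world_to_cam"].round(3).tolist())
E
```

```text
{'t': 0.0, 'q': array([ 1.34602417e+00,  2.60680701e-01, -1.39355466e-01,  1.17268803e+00,
        4.74213928e-05,  1.57078873e+00]), 'dq': array([ 0.0006286 , -0.00016977,  0.00022758, -0.0002055 , -0.00086042,
        0.00116146]), 'joint_torque': array([ 1.11533478e-03, -4.05674386e+01,  2.53922403e+01,  1.87391118e-02,
       -3.31940470e-06,  4.62169567e-06]), 'ee_pos': array([116.84568416, 511.12674623, 220.17179608]), 'eef_rot': array([ 2.45564219e+00,  1.95757598e+00, -2.41351236e-03]), 'wrist_force': array([0.14898918, 0.15051204, 0.43075232]), 'wrist_torque': array([-0.01931542,  0.02626364,  0.01146665]), 'gripper_width': 85.79535066955205}
scene 479.6104989271277 479.6104989271277 315.8910063708683 199.88717735241852 [[-0.144, 0.99, -0.007, 54.883], [0.735, 0.102, -0.671, -340.73], [-0.663, -0.101, -0.742, 1674.226], [0.0, 0.0, 0.0, 1.0]]
top 408.8273856802523 408.8273856802523 326.08251593509516 196.91163738298096 [[0.011, -1.0, 0.011, -13.374], [-0.997, -0.011, -0.071, 502.735], [0.071, -0.01, -0.997, 1083.55], [0.0, 0.0, 0.0, 1.0]]
```

View pics/scene0.png

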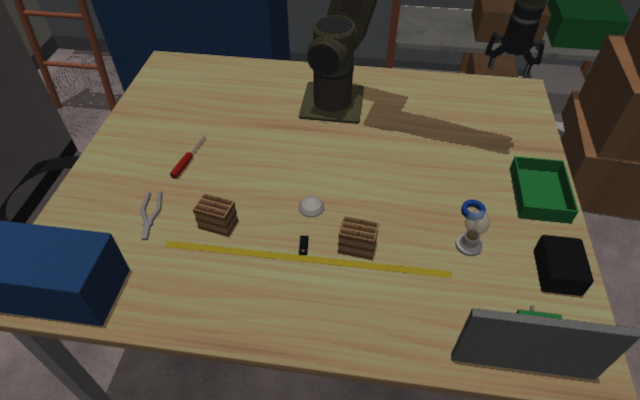

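View pics/top0.png

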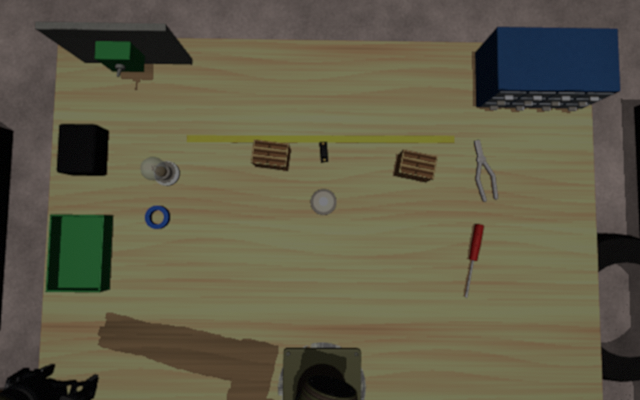

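Crates appear in the top view at about (271,155) and (416,165). The line is at v≈138, the fuse holder at (323,152) and the rose at (323,201). I'll zoom in on the crates for their corners.

```bash
cat > h.py <<'E'
from rig import ctrl, imaging
import cv2, numpy as np
def ray(d,u,v,z):
    W=d["world_to_cam"];R=W[:3,:3];t=W[:3,3]
    c=-R.T@t; r=R.T@np.array([(u-d["cx"])/d["fx"],(v-d["cy"])/d["fy"],1])
    return c+r*(z-c[2])/r[2]
def proj(d,p):
    p=d["world_to_cam"]@np.append(p,1); return np.array([p[0]/p[2]*d["fx"]+d["cx"],p[1]/p[2]*d["fy"]+d["cy"]])
def crop(d,x0,y0,x1,y1,k,name):
    cv2.imwrite(name,cv2.resize(d["frame"][y0:y1,x0:x1,::-1],None,fx=k,fy=k,interpolation=cv2.INTER_CUBIC))
E
python3 - <<'E'
from h import *
d=imaging.snapshot("top"); crop(d,240,125,450,225,3.8,"pics/t1.png")
s=imaging.snapshot("scene"); crop(s,180,180,390,280,3.8,"pics/s1.png")
f=d["frame"].astype(int)
# yellow
m=((f[:,:,0]>110)&(f[:,:,2]<60)&(f[:,:,1]>90)).astype(np.uint8)
m[:120]=0;m[160:]=0
v,u=np.nonzero(m); print(len(v),u.min(),u.max())
for c in(200,260,350,440):
    vv=v[u==c]; print(c,vv.min(),vv.max(), ray(d,c+.0,vv.min()-.5,0),ray(d,c,vv.max()+.5,0))
hs=cv2.cvtColor(d["frame"],cv2.COLOR_RGB2HSV)
print(hs[155,262:280],hs[180,262:266])
for n,uv,z in(("rose",(323,202),0),("fuse",(323.5,152),26),("bulbfoot",(168,173),10),("pliers",(483,168),5)): print(n,ray(d,*uv,z))
E
```

```text
1634 187 453
200 135 141 [672.70361873 341.69745302   0.        ] [653.16453484 341.0629868    0.        ]
260 136 139 [672.07917234 176.41698428   0.        ] [660.8928205  176.16920387   0.        ]
350 136 141 [675.34676976 -72.35250731   0.        ] [658.52970922 -72.46369965   0.        ]
440 136 141 [ 678.62999    -322.31139856    0.        ] [ 661.76931353 -322.159747      0.        ]
[[ 19 111 101]
 [ 19 112 100]
 [ 18 121  93]
 [ 16 124  84]
 [ 16 129  79]
 [ 17 126  69]
 [ 16 129  65]
 [ 16 126  75]
 [ 15 132  83]
 [ 16 132  85]
 [ 14 134  84]
 [ 14 137  82]
 [ 13 139  81]
 [ 13 140  82]
 [ 13 140  82]
 [ 14 143  82]
 [ 13 142  81]
 [ 14 140  80]] [[ 20  96 117]
 [ 20  94 117]
 [ 20  96 117]
 [ 20  94 117]]
rose [4.90070322e+02 3.23906254e-01 0.00000000e+00]
fuse [6.23520759e+02 5.64064352e-01 2.60000000e+01]
bulbfoot [563.51334024 421.76261078  10.        ]
pliers [ 588.45019758 -438.67158545    5.        ]
```

View pics/t1.png

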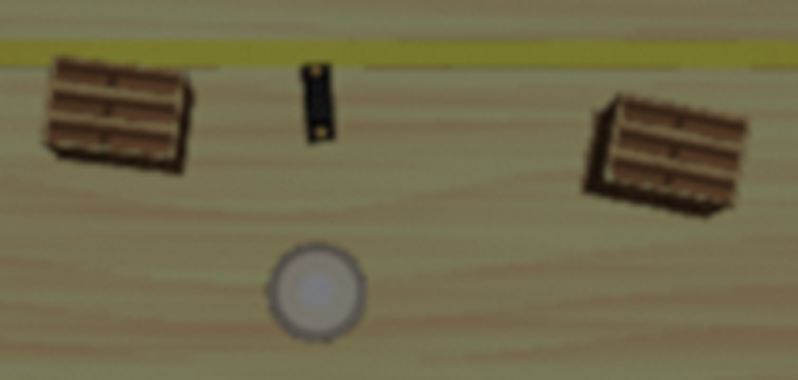

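View pics/s1.png

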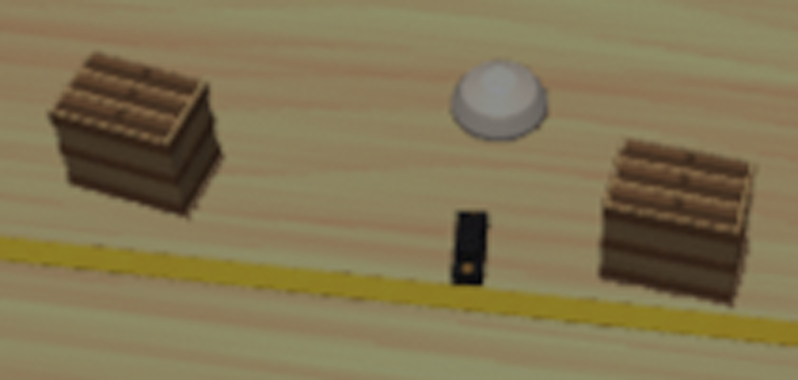

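Run:
```python
from h import *
d=imaging.snapshot("top"); s=imaging.snapshot("scene")
for n,ps in(("L",[(57,60),(188,74),(178,158),(47,143)]),("R",[(620,95),(747,120),(735,206),(608,180)])):
    P=[ray(d,u/3.8+240-.4,v/3.8+125-.4,80)[:2] for u,v in ps]
    print(n,np.round(P),np.mean(P,0), [np.linalg.norm(P[i]-P[i-1]).round() for i in range(4)], [np.degrees(np.arctan2(*(P[1]-P[0])[::-1])+np.pi/2).round(1),np.degrees(np.arctan2(*(P[2]-P[3])[::-1])+np.pi/2).round(1)])
# scene: far side top edge + far bottom edge
for n,ps in(("L",[(602,202),(740,232),(600,278),(732,303)]),("R",[(53,115),(165,143),(70,183),(188,215)])):
    print(n,[ray(s,u/3.8+180-.4,v/3.8+180-.4,z)[:2].round() for (u,v),z in zip(ps,(80,80,0,0))])
print([ray(s,u/3.8+180-.4,v/3.8+180-.4,0)[:2].round() for u,v in((10,262),(400,310),(790,345))])
print(-d["world_to_cam"][:3,:3].T@d["world_to_cam"][:3,3])
from scipy.spatial.transform import Rotation as R
print(R.from_rotvec(ctrl.sense()["eef_rot"]).as_matrix().round(3))
w=imaging.snapshot("wrist"); print(w["mount"].round(2))
```

```text
L [[641. 178.]
 [633.  89.]
 [576.  95.]
 [585. 183.]] [608.87335251 136.11411106] [np.float64(57.0), np.float64(89.0), np.float64(57.0), np.float64(89.0)] [np.float64(-5.4), np.float64(-5.9)]
R [[ 622. -203.]
 [ 607. -289.]
 [ 548. -280.]
 [ 565. -195.]] [ 585.38935458 -241.50050625] [np.float64(59.0), np.float64(87.0), np.float64(59.0), np.float64(87.0)] [np.float64(-10.5), np.float64(-11.0)]
L [array([635.,  92.]), array([647., 183.]), array([637.,  93.]), array([645., 184.])]
R [array([ 612., -285.]), array([ 625., -203.]), array([ 607., -291.]), array([ 623., -199.])]
[array([ 680., -310.]), array([682., -37.]), array([674., 224.])]
[ 424.92461986    3.12076994 1116.43690433]
[[ 0.223  0.975 -0.   ]
 [ 0.975 -0.223 -0.001]
 [-0.001  0.    -1.   ]]
[[   1.      0.     -0.      0.21]
 [  -0.      0.95    0.31  -80.68]
 [   0.     -0.31    0.95 -151.9 ]
 [   0.      0.      0.      1.  ]]
```

```bash
cat >> h.py <<'E'
from scipy.spatial.transform import Rotation as Rot
def plan(pts, s=None):
    """world (x,y,z,yawdeg of tool y axis) -> rows"""
    s=s or ctrl.sense(); M=Rot.from_rotvec(s["eef_rot"]).as_matrix(); p=s["ee_pos"]
    y0=np.degrees(np.arctan2(M[1,1],M[0,1]))
    print("now",p.round(1),"yaw",y0.round(1),"F",s["wrist_force"].round(1),"w",round(s["gripper_width"],1),"t",round(s["t"],2))
    for x,y,z,a in pts:
        d=M.T@(np.array([x,y,z])-p)/1000; print(np.round(d,4).tolist(), round(float(-np.radians(a-y0)),3))
E
python3 - <<'E'
from h import *
plan([(675,130,215,-6)])
E
```

```text
now [117.  511.7 220.8] yaw -12.9 F [ 0.6 -0.4  0.1] w 85.1 t 0.35
[-0.2477, 0.629, 0.0059] -0.12
```

>>> play_rows(rows=[[-0.248,0.629,0.006,-0.12],[-0.248,0.629,0.006,-0.12],[-0.248,0.629,0.006,-0.12],[-0.248,0.629,0.006,-0.12],[-0.248,0.629,0.006,-0.12],[-0.248,0.629,0.006,-0.12],[-0.248,0.629,0.006,-0.12],[-0.248,0.629,0.006,-0.12],[-0.248,0.629,0.006,-0.12],[-0.248,0.629,0.006,-0.12]], grip=0.04)

```text
t: 1.35
ee_pos: [531.1, 227.8, 216.6]
eef_rot: [-2.335, -2.102, -0.001]
wrist_force: [0.2, 0.4, -0.5]
gripper_width: 40.5
```

Run:
```python
from h import *
plan([(675,130,215,-6)])
```

```text
now [531.1 227.8 216.6] yaw -6.0 F [ 0.2  0.4 -0.5] w 40.5 t 1.35
[-0.0822, 0.1533, 0.0016] -0.0
```

>>> play_rows(rows=[[-0.041,0.077,0,0],[-0.075,0.14,0,0],[-0.075,0.14,0,0],[-0.075,0.14,0,0],[-0.075,0.14,0,0]])

```text
t: 1.85
ee_pos: [662.0, 138.7, 215.4]
eef_rot: [-2.337, -2.098, 0.001]
wrist_force: [-0.3, 0.9, -0.6]
gripper_width: 39.8
```

Run:
```python
from h import *
plan([(675,130,215,-6),(675,130,82,-6)])
d=imaging.snapshot("top"); crop(d,220,90,430,220,3.8,"pics/t2.png")
d=imaging.snapshot("scene"); crop(d,270,100,430,280,3.3,"pics/s2.png")
```

```text
now [662.  138.7 215.4] yaw -6.2 F [-0.3  0.9 -0.6] w 39.8 t 1.85
[-0.0073, 0.0139, 0.0004] -0.003
[-0.0072, 0.014, 0.1334] -0.003
```

View pics/s2.png

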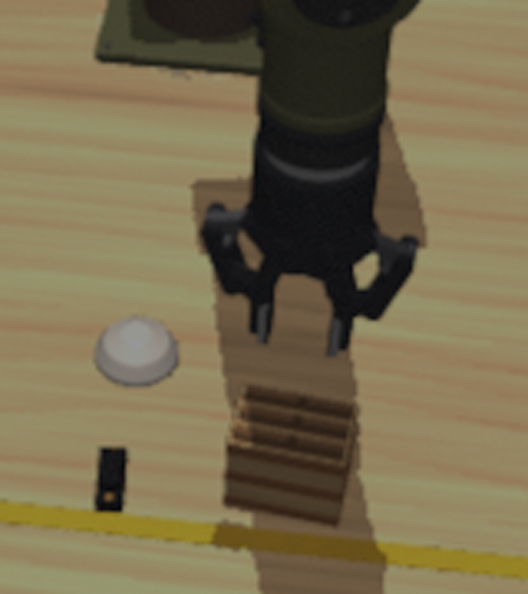

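The gripper hangs above the left crate with its fingers at about 40 mm opening, and the crate still stands. I'll move behind it and lower.

>>> play_rows(rows=[[-0.007,0.016,0,0],[-0.007,0.016,0.0,0],[-0.007,0.016,0.03,0],[-0.007,0.016,0.06,0],[-0.007,0.016,0.09,0],[-0.007,0.016,0.12,0],[-0.007,0.016,0.131,0],[-0.007,0.016,0.131,0],[-0.007,0.016,0.131,0]])

```text
t: 2.85
ee_pos: [676.4, 132.3, 87.1]
eef_rot: [2.333, 2.103, 0.002]
wrist_force: [-0.5, 0.5, 0.4]
gripper_width: 39.8
```

Run:
```python
from h import *
plan([(675,130,84,-6)])
d=imaging.snapshot("scene"); crop(d,270,100,430,280,3.3,"pics/s3.png")
for p in((675-13,130,65),(675+11,130,65),(675,130,60),(675,130,70)): print(((proj(d,p)-[270,100])*3.3).round())
```

```text
now [676.4 132.3  87.1] yaw -6.0 F [-0.5  0.5  0.4] w 39.8 t 2.85
[-0.0024, -0.0011, 0.0031] 0.001
[270. 485.]
[267. 511.]
[268. 503.]
[269. 495.]
```

View pics/s3.png

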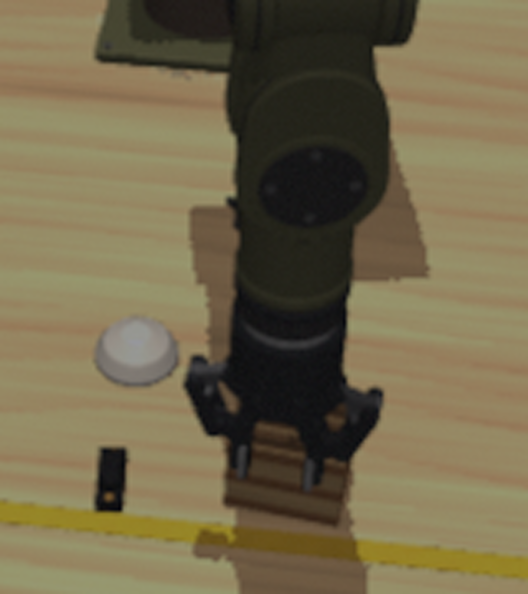

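>>> play_rows(rows=[[-0.003,0,0.004,0],[-0.003,-0.006,0.004,0],[-0.003,-0.012,0.004,0],[-0.003,-0.018,0.004,0],[-0.003,-0.021,0.004,0],[-0.003,-0.024,0.004,0],[-0.003,-0.027,0.004,0],[-0.003,-0.027,0.004,0]])

```text
t: 3.7
ee_pos: [648.6, 131.4, 81.6]
eef_rot: [-2.334, -2.102, 0.0]
wrist_force: [0.2, -0.3, 0.3]
gripper_width: 39.6
```

Run:
```python
from h import *
plan([])
d=imaging.snapshot("scene"); crop(d,270,100,430,280,3.3,"pics/s4.png")
```

```text
now [648.6 131.4  81.6] yaw -6.0 F [ 0.2 -0.3  0.3] w 39.6 t 3.7
```

View pics/s4.png

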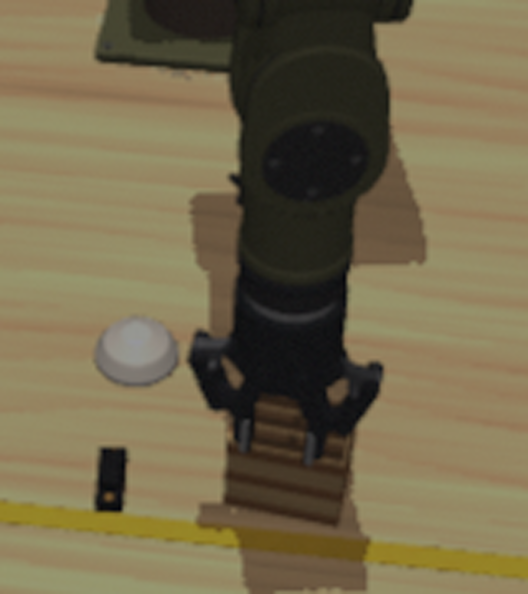

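>>> play_rows(rows=[[0,-0.003,0,0],[0,-0.006,-0.001,0],[0,-0.009,-0.003,0],[0,-0.012,-0.005,0],[0,-0.015,-0.007,0],[0,-0.018,-0.009,0],[0,-0.018,-0.009,0]])

```text
t: 4.45
ee_pos: [630.9, 133.3, 91.1]
eef_rot: [2.334, 2.102, 0.001]
wrist_force: [0.3, -0.3, -0.2]
gripper_width: 39.7
```

Run:
```python
from h import *
plan([])
d=imaging.snapshot("scene"); crop(d,270,100,430,280,3.3,"pics/s5.png")
```

```text
now [630.9 133.3  91.1] yaw -6.0 F [ 0.3 -0.3 -0.2] w 39.7 t 4.45
```

View pics/s5.png

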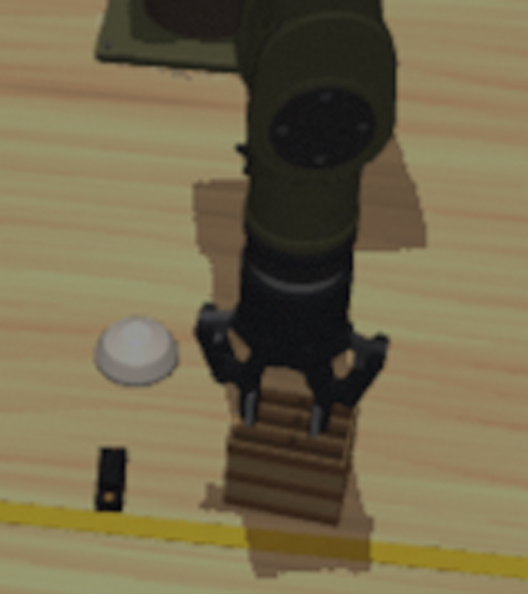

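Run:
```python
from h import *
d=imaging.snapshot("scene")
for n,(x,y,z),uv in(("s3",(676.4,132.3,87.1),(277,486)),("s4",(648.6,131.4,81.6),(279,456)),("s5",(630.9,133.3,91.1),(284,427))):
    for dz in(-19,-10,0,10): print(n,dz,((proj(d,(x,y,z+dz))-[270,100])*3.3).round(),uv)
```

```text
s3 -19 [272. 499.] (277, 486)
s3 -10 [272. 491.] (277, 486)
s3 0 [273. 483.] (277, 486)
s3 10 [274. 475.] (277, 486)
s4 -19 [274. 473.] (279, 456)
s4 -10 [274. 466.] (279, 456)
s4 0 [275. 457.] (279, 456)
s4 10 [276. 449.] (279, 456)
s5 -19 [279. 447.] (284, 427)
s5 -10 [280. 439.] (284, 427)
s5 0 [280. 431.] (284, 427)
s5 10 [281. 423.] (284, 427)
```

>>> play_rows(rows=[[0,0.012,0,0],[0,0.024,0,0],[0,0.036,0,0],[0,0.045,0,0],[0,0.045,0,0],[0,0.045,0,0]])

```text
t: 5.15
ee_pos: [675.5, 128.4, 90.2]
eef_rot: [-2.334, -2.102, 0.001]
wrist_force: [-0.3, 0.3, -0.4]
gripper_width: 39.8
```

Run:
```python
from h import *
plan([])
d=imaging.snapshot("wrist"); print(d["fx"],d["cx"],d["cy"]); cv2.imwrite("pics/w1.png",d["frame"][:,:,::-1])
Mi=np.linalg.inv(d["mount"])
for y in(-11,0,11):
  for z in(0,10,19):
    for x in(-20,20):
        p=Mi@[x,y,z,1]; print((x,y,z),(p[:2]/p[2]*d["fx"]+[d["cx"],d["cy"]]).round(),p[2].round())
```

```text
now [675.5 128.4  90.2] yaw -6.0 F [-0.3  0.3 -0.4] w 39.8 t 5.15
287.36437504265024 316.60848959097274 201.65104238320671
(-20, -11, 0) [282. 234.] 166.0
(20, -11, 0) [351. 234.] 166.0
(-20, -11, 10) [283. 227.] 176.0
(20, -11, 10) [349. 227.] 176.0
(-20, -11, 19) [285. 222.] 184.0
(20, -11, 19) [347. 222.] 184.0
(-20, 0, 0) [282. 251.] 169.0
(20, 0, 0) [350. 251.] 169.0
(-20, 0, 10) [284. 244.] 179.0
(20, 0, 10) [348. 244.] 179.0
(-20, 0, 19) [286. 237.] 188.0
(20, 0, 19) [347. 237.] 188.0
(-20, 11, 0) [283. 268.] 173.0
(20, 11, 0) [349. 268.] 173.0
(-20, 11, 10) [285. 259.] 182.0
(20, 11, 10) [348. 259.] 182.0
(-20, 11, 19) [286. 252.] 191.0
(20, 11, 19) [346. 253.] 191.0
```

View pics/w1.png

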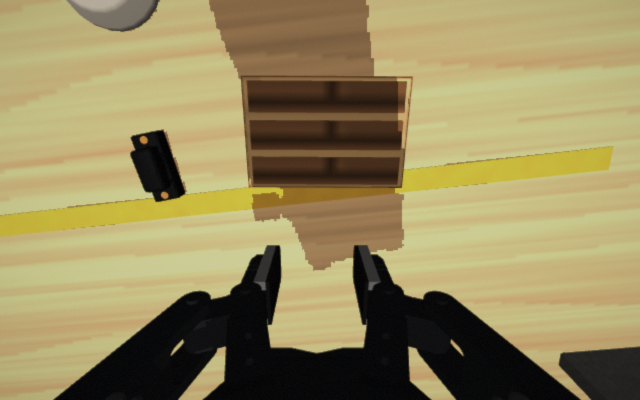

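>>> play_rows(rows=[[-0.003,0,0.012,0],[-0.003,0,0.024,0],[-0.003,0,0.026,0],[-0.003,0,0.026,0],[-0.003,0,0.026,0]])

```text
t: 5.7
ee_pos: [675.4, 125.5, 64.4]
eef_rot: [-2.335, -2.102, 0.0]
wrist_force: [0.2, 0.4, -0.2]
gripper_width: 40.0
```

Run:
```python
from h import *
plan([(680,130,65,-6)])
d=imaging.snapshot("scene"); crop(d,290,180,410,270,6,"pics/s6.png")
for dz in(-19,-10,0,10): print(dz,((proj(d,ctrl.sense()["ee_pos"]+[0,0,dz])-[290,180])*6).round())
```

```text
now [675.4 125.5  64.4] yaw -6.0 F [ 0.2  0.4 -0.2] w 40.0 t 5.7
[0.0049, 0.0041, -0.0006] 0.0
-19 [355. 456.]
-10 [356. 443.]
0 [357. 428.]
10 [358. 413.]
```

View pics/s6.png

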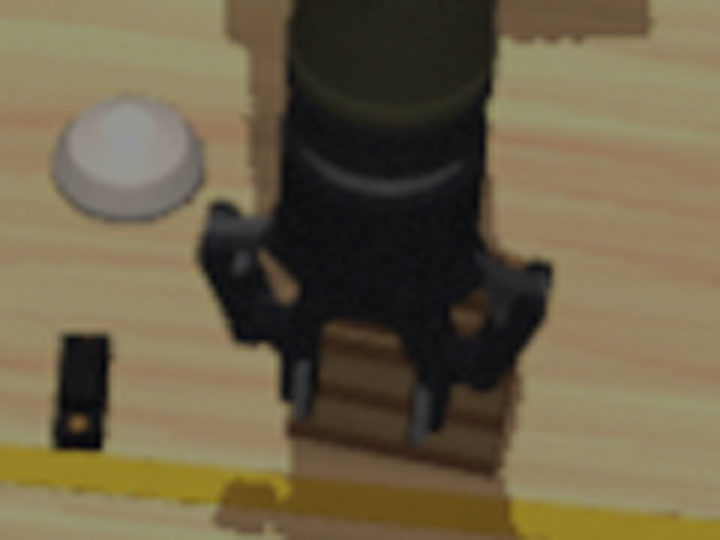

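>>> play_rows(rows=[[0.005,-0.007,0,0],[0.005,-0.014,0,0],[0.005,-0.02,0,0],[0.005,-0.024,0,0],[0.005,-0.028,0,0],[0.005,-0.032,0,0],[0.005,-0.032,0,0]])

```text
t: 6.45
ee_pos: [645.4, 134.2, 65.8]
eef_rot: [2.334, 2.101, 0.005]
wrist_force: [3.6, 0.2, 3.9]
gripper_width: 39.9
```

Run:
```python
from h import *
plan([])
d=imaging.snapshot("scene"); crop(d,290,180,410,270,6,"pics/s7.png")
```

```text
now [645.4 134.2  65.8] yaw -6.0 F [3.6 0.2 3.9] w 39.9 t 6.45
```

View pics/s7.png

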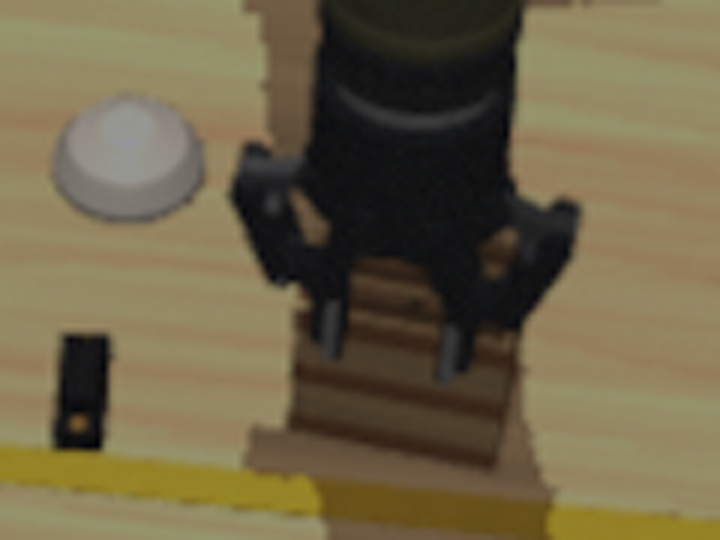

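The far face is touched (Fx 3.6 N, Fz 3.9 N). The tips sit just below the top edge and the crate is starting to tip, so I'll follow the arc.

>>> play_rows(rows=[[0,-0.004,-0.003,0],[0,-0.008,-0.006,0],[0,-0.012,-0.009,0],[0,-0.016,-0.0115,0],[0,-0.02,-0.014,0],[0,-0.024,-0.016,0],[0,-0.028,-0.0175,0],[0,-0.032,-0.019,0],[0,-0.032,-0.019,0]])

```text
t: 7.4
ee_pos: [611.6, 137.1, 83.7]
eef_rot: [-2.334, -2.102, 0.001]
wrist_force: [1.9, -0.9, -0.6]
gripper_width: 39.9
```

Run:
```python
from h import *
plan([])
d=imaging.snapshot("scene"); crop(d,290,180,410,270,6,"pics/s8.png")
```

```text
now [611.6 137.1  83.7] yaw -6.0 F [ 1.9 -0.9 -0.6] w 39.9 t 7.4
```

View pics/s8.png

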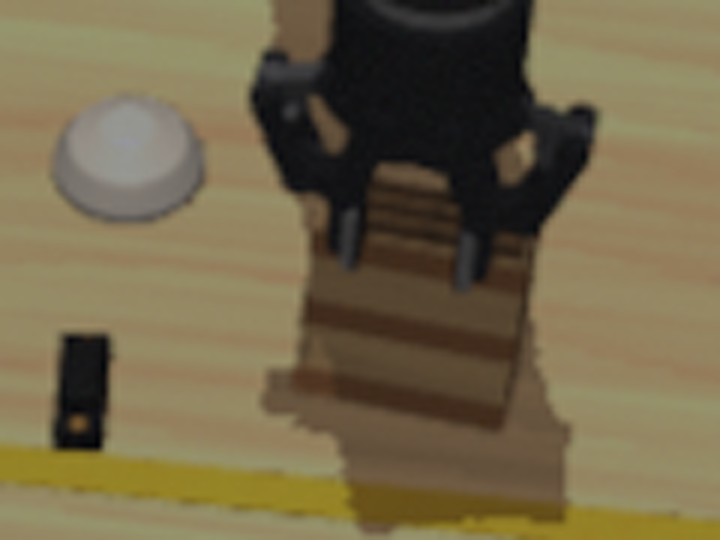

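It is tipping cleanly with no slide. Continuing past the balance point.

>>> play_rows(rows=[[0,-0.004,-0.002,0],[0,-0.008,-0.004,0],[0,-0.012,-0.0055,0],[0,-0.016,-0.0065,0],[0,-0.02,-0.007,0],[0,-0.024,-0.007,0],[0,-0.028,-0.007,0],[0,-0.03,-0.007,0],[0,-0.03,-0.007,0]])

```text
t: 8.35
ee_pos: [582.1, 140.3, 90.5]
eef_rot: [-2.334, -2.102, 0.0]
wrist_force: [-0.3, -0.3, -0.4]
gripper_width: 39.9
```

Run:
```python
from h import *
plan([])
d=imaging.snapshot("scene"); crop(d,290,180,410,270,6,"pics/s9.png")
```

```text
now [582.1 140.3  90.5] yaw -6.0 F [-0.3 -0.3 -0.4] w 39.9 t 8.35
```

View pics/s9.png

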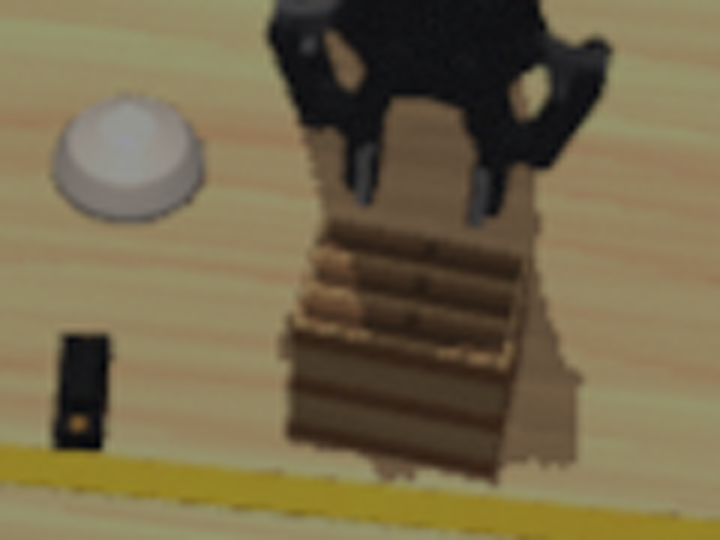

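The fingertips rode over the top edge, since the tips stand about 8 mm above the TCP at this opening, and the crate rocked back upright in its old place. I'll go behind again and take hold about 9 mm lower.

>>> play_rows(rows=[[0,0.02,-0.01,0],[0,0.045,-0.01,0],[0,0.07,-0.01,0],[0,0.096,-0.01,0],[0,0.098,-0.005,0],[0,0.098,0.01,0],[0,0.098,0.025,0],[0,0.098,0.034,0],[0,0.098,0.034,0],[0,0.098,0.034,0]])

```text
t: 9.4
ee_pos: [679.7, 130.1, 56.7]
eef_rot: [-2.334, -2.102, 0.001]
wrist_force: [-0.3, -0.0, -1.3]
gripper_width: 40.0
```

Run:
```python
from h import *
plan([(650,133,57,-6)])
d=imaging.snapshot("scene"); crop(d,290,180,410,270,6,"pics/s10.png")
```

```text
now [679.7 130.1  56.7] yaw -6.0 F [-0.3 -0.  -1.3] w 40.0 t 9.4
[-0.0002, -0.0298, -0.0003] 0.0
```

View pics/s10.png

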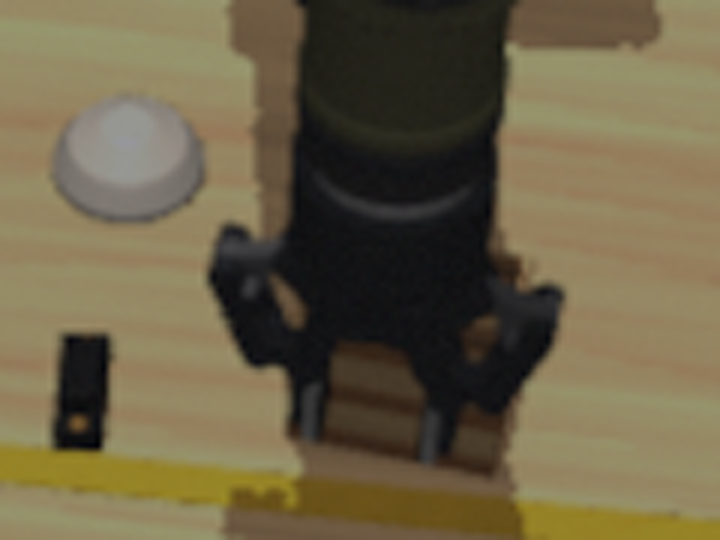

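>>> play_rows(rows=[[0,-0.01,0,0],[0,-0.02,0,0],[0,-0.026,0,0],[0,-0.03,0,0],[0,-0.034,-0.002,0],[0,-0.038,-0.005,0],[0,-0.042,-0.008,0],[0,-0.046,-0.0105,0],[0,-0.05,-0.0125,0],[0,-0.05,-0.0125,0]])

```text
t: 10.45
ee_pos: [630.0, 135.5, 69.7]
eef_rot: [-2.334, -2.102, -0.001]
wrist_force: [2.2, -0.3, 4.0]
gripper_width: 40.3
```

Run:
```python
from h import *
plan([])
d=imaging.snapshot("scene"); crop(d,290,180,410,270,6,"pics/s11.png")
```

```text
now [630.  135.5  69.7] yaw -6.0 F [ 2.2 -0.3  4. ] w 40.3 t 10.45
```

View pics/s11.png

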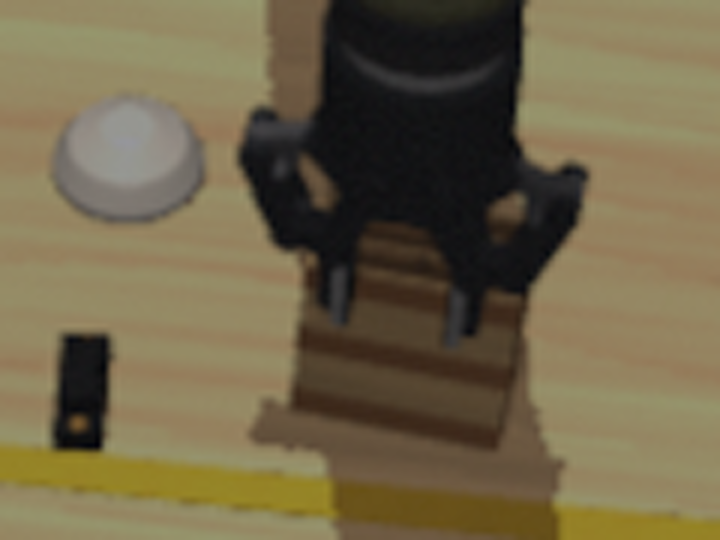

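>>> play_rows(rows=[[0,-0.005,-0.003,0],[0,-0.01,-0.005,0],[0,-0.015,-0.007,0],[0,-0.02,-0.0085,0],[0,-0.025,-0.0095,0],[0,-0.03,-0.0105,0],[0,-0.035,-0.011,0],[0,-0.04,-0.011,0],[0,-0.045,-0.011,0],[0,-0.045,-0.011,0]])

```text
t: 11.5
ee_pos: [584.5, 140.0, 80.0]
eef_rot: [-2.334, -2.102, 0.001]
wrist_force: [0.9, 0.1, -0.8]
gripper_width: 40.1
```

Run:
```python
from h import *
plan([])
d=imaging.snapshot("scene"); crop(d,290,160,410,250,6,"pics/s12.png")
```

```text
now [584.5 140.   80. ] yaw -6.0 F [ 0.9  0.1 -0.8] w 40.1 t 11.5
```

View pics/s12.png

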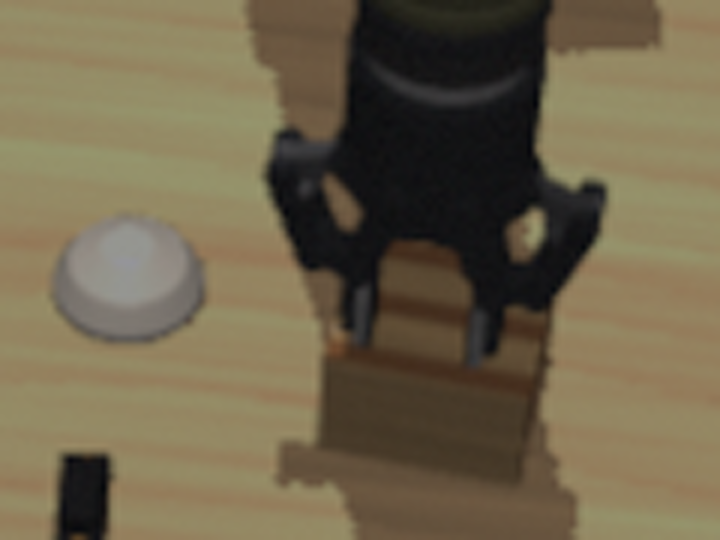

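The left crate has gone over. Its underside at (320–535, 350–480) in the crop looks bare, so it is the plain one. I'll lift, then move to the right crate.

>>> play_rows(rows=[[0,0,-0.03,0],[0,0,-0.06,0],[0,0,-0.09,0],[0,0,-0.09,0]])

```text
t: 11.95
ee_pos: [589.0, 140.7, 174.9]
eef_rot: [2.332, 2.099, 0.013]
wrist_force: [0.5, -0.6, 0.5]
gripper_width: 40.1
```

Run:
```python
from h import *
plan([(658,-253,165,-10.5)])
```

```text
now [589.  140.7 174.9] yaw -6.0 F [ 0.5 -0.6  0.5] w 40.1 t 11.95
[-0.3843, 0.1098, 0.0097] 0.078
```

>>> play_rows(rows=[[-0.04,0.012,0.0,0.02],[-0.08,0.024,0.0,0.04],[-0.12,0.036,0.0,0.06],[-0.16,0.048,0.0,0.078],[-0.2,0.06,0.0,0.078],[-0.24,0.07,0.0,0.078],[-0.28,0.08,0.0,0.078],[-0.32,0.092,0.0,0.078],[-0.36,0.105,0.0,0.078],[-0.384,0.112,0.0,0.078]])

```text
t: 12.95
ee_pos: [656.8, -257.1, 168.8]
eef_rot: [2.417, 2.006, -0.001]
wrist_force: [0.9, 0.2, 0.2]
gripper_width: 40.0
```

Run:
```python
from h import *
plan([(658,-253,165,-10.5),(658,-253,57,-10.5)])
d=imaging.snapshot("scene"); crop(d,180,140,400,280,3.6,"pics/s13.png")
```

```text
now [ 656.8 -257.1  168.8] yaw -10.6 F [0.9 0.2 0.2] w 40.0 t 12.95
[0.0042, 0.0004, 0.0038] -0.002
[0.0043, 0.0004, 0.1118] -0.002
```

View pics/s13.png

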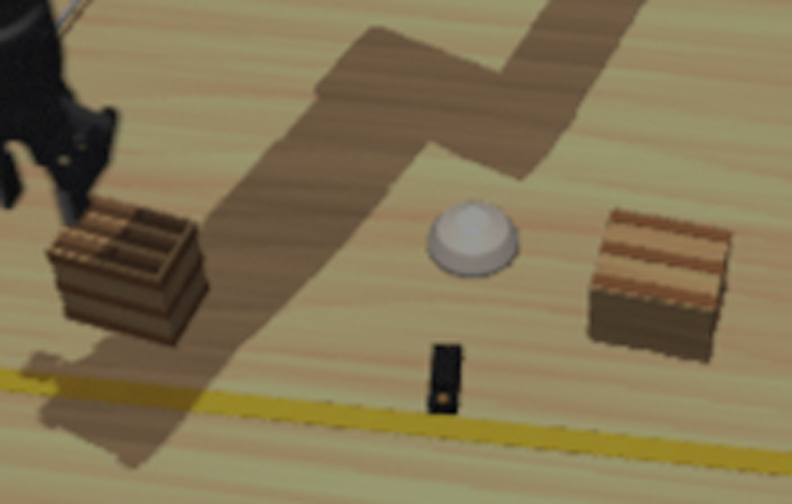

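The left crate lies flat with a bare underside (590–715, 290–355). Lowering behind the right one.

>>> play_rows(rows=[[0.003,0.002,0.0,0],[0.003,0.002,0.03,0],[0.003,0.002,0.06,0],[0.003,0.002,0.09,0],[0.003,0.002,0.112,0],[0.003,0.002,0.112,0],[0.003,0.002,0.112,0]])

```text
t: 13.7
ee_pos: [659.0, -249.7, 57.9]
eef_rot: [-2.413, -2.01, 0.001]
wrist_force: [0.3, 0.4, 0.3]
gripper_width: 39.8
```

Run:
```python
from h import *
plan([(658,-253,57,-10.5)])
d=imaging.snapshot("scene"); crop(d,170,160,290,250,6,"pics/s14.png")
d=imaging.snapshot("wrist"); cv2.imwrite("pics/w14.png",d["frame"][:,:,::-1])
```

```text
now [ 659.  -249.7   57.9] yaw -10.4 F [0.3 0.4 0.3] w 39.8 t 13.7
[-0.0035, -0.0004, 0.0009] 0.002
```

View pics/s14.png

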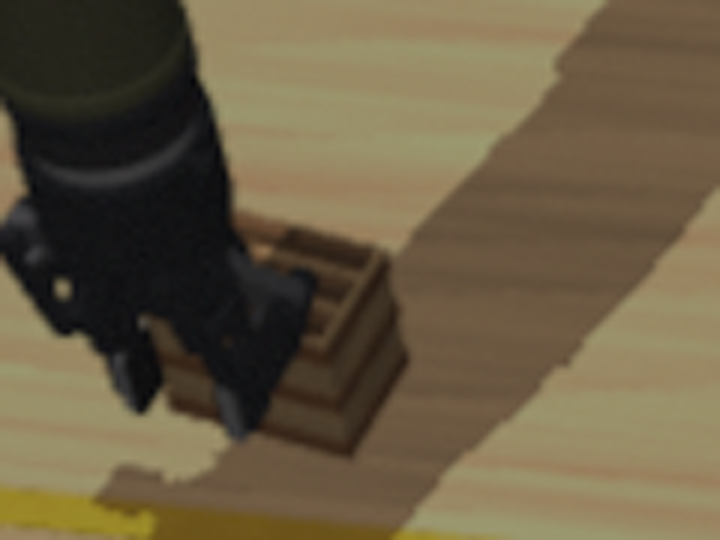

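View pics/w14.png

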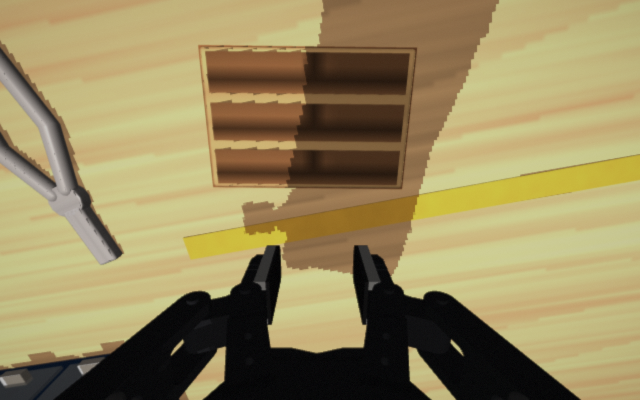

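The wrist view shows the crate's far top edge level (v≈187, u 213–403), so the yaw is matched. The fingers are about 5 mm right of centre, so I'll correct that and push.

>>> play_rows(rows=[[-0.005,-0.01,0,0],[-0.005,-0.02,0,0],[-0.005,-0.026,0,0],[-0.005,-0.03,0,0],[-0.005,-0.034,-0.002,0],[-0.005,-0.038,-0.005,0],[-0.005,-0.042,-0.008,0],[-0.005,-0.046,-0.0105,0],[-0.005,-0.05,-0.0125,0],[-0.005,-0.05,-0.0125,0]])

```text
t: 14.8
ee_pos: [608.9, -246.8, 71.1]
eef_rot: [2.415, 2.009, 0.0]
wrist_force: [0.5, -0.2, 0.4]
gripper_width: 40.0
```

Run:
```python
from h import *
plan([])
d=imaging.snapshot("scene"); crop(d,170,160,290,250,6,"pics/s15.png")
```

```text
now [ 608.9 -246.8   71.1] yaw -10.5 F [ 0.5 -0.2  0.4] w 40.0 t 14.8
```

View pics/s15.png

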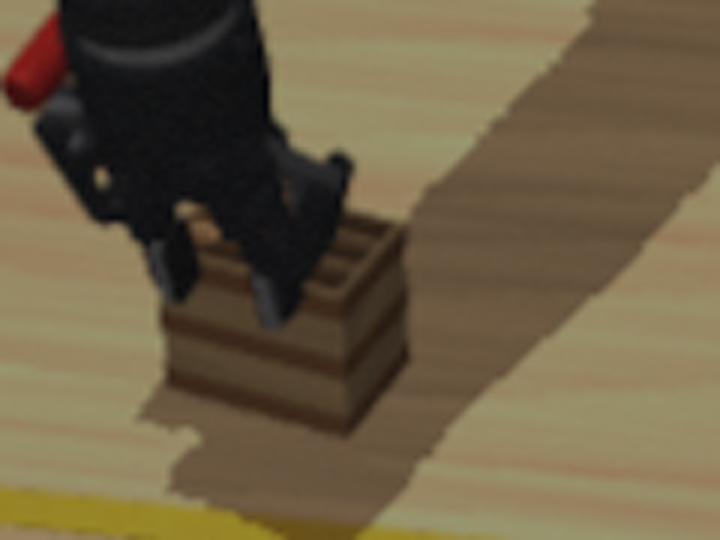

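It is tipping: the near bottom corner stays at (408,357) while the far bottom edge has risen. Continuing.

>>> play_rows(rows=[[0,-0.005,-0.003,0],[0,-0.01,-0.005,0],[0,-0.015,-0.007,0],[0,-0.02,-0.0085,0],[0,-0.025,-0.0095,0],[0,-0.03,-0.0105,0],[0,-0.035,-0.011,0],[0,-0.04,-0.011,0],[0,-0.046,-0.011,0],[0,-0.05,-0.011,0]])

```text
t: 15.85
ee_pos: [559.2, -237.6, 81.5]
eef_rot: [-2.415, -2.009, 0.001]
wrist_force: [0.7, -1.1, 0.4]
gripper_width: 40.2
```

Run:
```python
from h import *
plan([])
d=imaging.snapshot("scene"); crop(d,170,140,290,230,6,"pics/s16.png")
```

```text
now [ 559.2 -237.6   81.5] yaw -10.5 F [ 0.7 -1.1  0.4] w 40.2 t 15.85
```

View pics/s16.png

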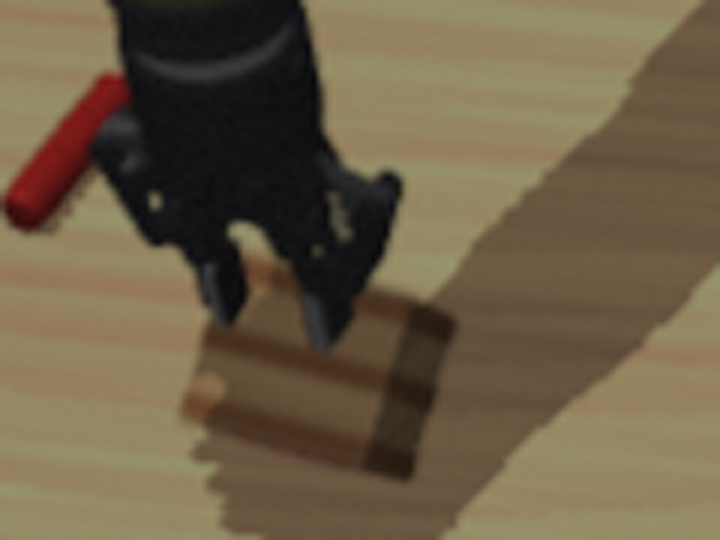

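It is leaning near the balance point. A little more push, then look.

>>> play_rows(rows=[[0,-0.005,0,0],[0,-0.01,0,0],[0,-0.01,0,0]])

```text
t: 16.2
ee_pos: [549.3, -235.7, 81.5]
eef_rot: [-2.414, -2.009, 0.001]
wrist_force: [-0.4, 0.2, -0.1]
gripper_width: 39.9
```

Run:
```python
from h import *
plan([])
d=imaging.snapshot("scene"); crop(d,170,140,290,230,6,"pics/s17.png")
```

```text
now [ 549.3 -235.7   81.5] yaw -10.5 F [-0.4  0.2 -0.1] w 39.9 t 16.2
```

View pics/s17.png

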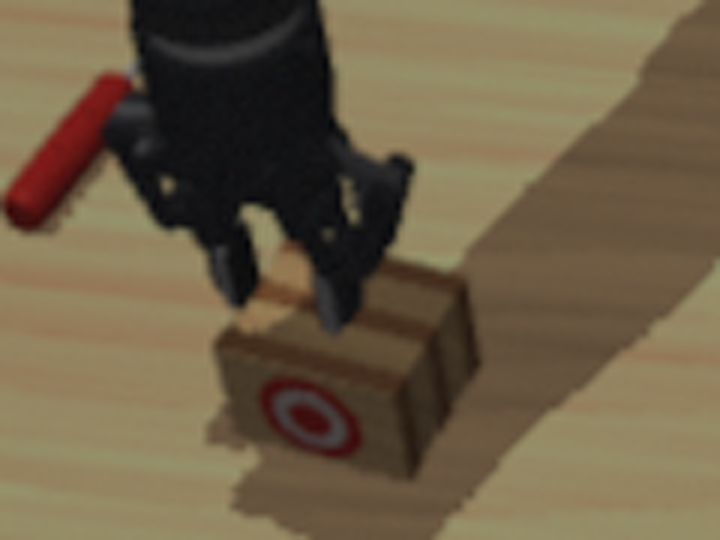

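The right crate fell flat and its red ring shows at (310,415). I'll lift and come round to its robot side.

>>> play_rows(rows=[[0,0,-0.03,0],[0,0,-0.055,0],[0,-0.03,-0.055,0],[0,-0.06,-0.055,0],[0,-0.09,-0.055,0],[0,-0.115,-0.055,0],[0,-0.135,-0.055,0],[0,-0.135,-0.055,0],[0,-0.135,-0.055,0]])

```text
t: 17.15
ee_pos: [418.2, -211.8, 137.0]
eef_rot: [2.414, 2.008, 0.001]
wrist_force: [0.2, -0.6, 0.3]
gripper_width: 39.6
```

Run:
```python
from h import *
plan([])
d=imaging.snapshot("top"); crop(d,240,120,450,240,3.8,"pics/t3.png")
d=imaging.snapshot("scene"); crop(d,170,140,290,230,6,"pics/s18.png")
d=imaging.snapshot("wrist"); cv2.imwrite("pics/w18.png",d["frame"][:,:,::-1])
```

```text
now [ 418.2 -211.8  137. ] yaw -10.5 F [ 0.2 -0.6  0.3] w 39.6 t 17.15
```

View pics/t3.png

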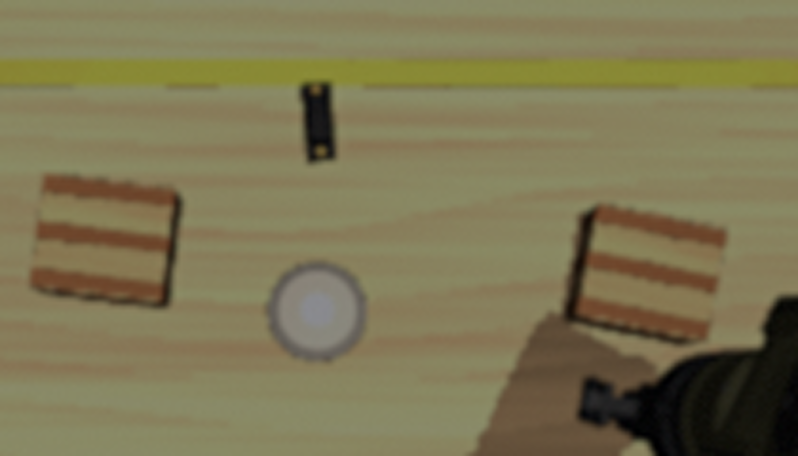

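View pics/s18.png

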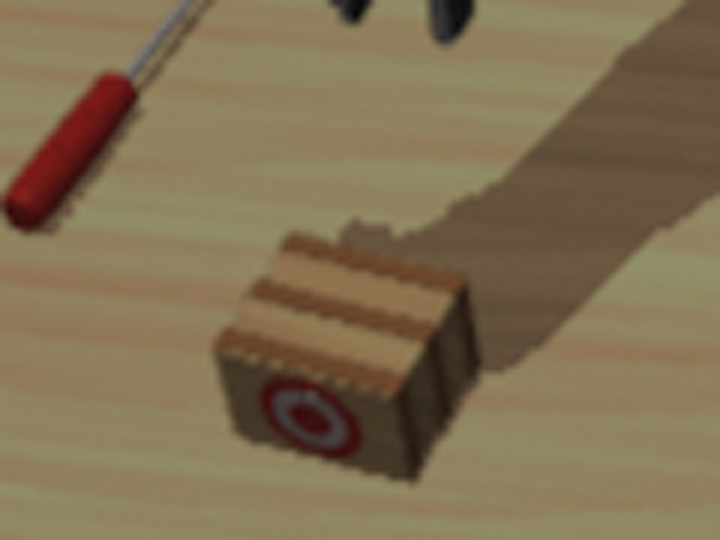

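View pics/w18.png

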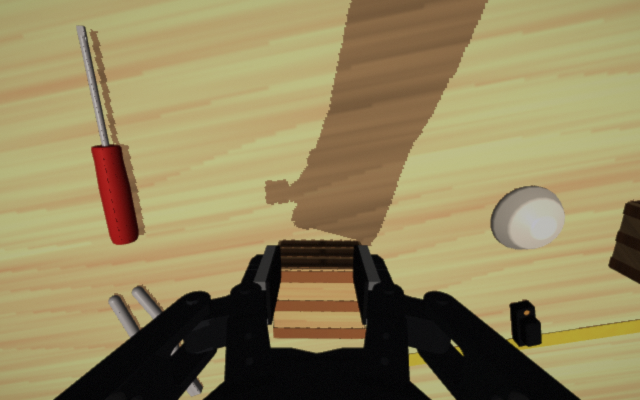

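Run:
```python
from h import *
d=imaging.snapshot("top")
for n,ps in(("R",[(600,206),(727,230),(707,338),(580,308)]),("L",[(43,175),(178,190),(166,302),(30,284)])):
    P=np.array([ray(d,u/3.8+240-.4,v/3.8+120-.4,60)[:2] for u,v in ps]); c=P.mean(0)
    print(n,P.round().tolist(),c.round(1),[np.degrees(np.arctan2(*(P[b]-P[a])[::-1])).round(1)+k for a,b,k in((0,1,90),(3,2,90),(3,0,0),(2,1,0))])
plan([])
```

```text
R [[562.0, -193.0], [547.0, -280.0], [473.0, -266.0], [492.0, -179.0]] [ 518.5 -229.4] [np.float64(-10.099999999999994), np.float64(-12.700000000000003), np.float64(-11.1), np.float64(-10.8)]
L [[579.0, 189.0], [570.0, 96.0], [493.0, 103.0], [504.0, 196.0]] [536.5 146.2] [np.float64(-5.700000000000003), np.float64(-6.900000000000006), np.float64(-5.4), np.float64(-5.1)]
now [ 418.7 -211.8  136.6] yaw -10.5 F [ 1.2 -1.   0.1] w 40.7 t 17.35
```

The stamped crate lies centred at (518.5, −229.4) with yaw about −10.8°. Its near-face centre is about (479, −222). I'll lower on the robot side and push along its own axis about 230 mm.

>>> play_rows(rows=[[0,0.0,0.03,0],[0,0.0,0.06,0],[0,0.0,0.09,0],[0,0.0,0.106,0],[0,0.01,0.106,0],[0,0.02,0.106,0],[0,0.03,0.106,0],[0,0.036,0.106,0],[0,0.036,0.106,0]])

```text
t: 18.25
ee_pos: [455.3, -218.8, 31.6]
eef_rot: [2.412, 2.008, 0.002]
wrist_force: [0.2, 0.7, -0.2]
gripper_width: 39.8
```

Run:
```python
from h import *
plan([(695,-264,31,-10.8)])
d=imaging.snapshot("wrist"); cv2.imwrite("pics/w19.png",d["frame"][:,:,::-1])
```

```text
now [ 455.3 -218.8   31.6] yaw -10.4 F [ 0.2  0.7 -0.2] w 39.8 t 18.25
[-0.001, 0.2439, 0.0014] 0.006
```

View pics/w19.png

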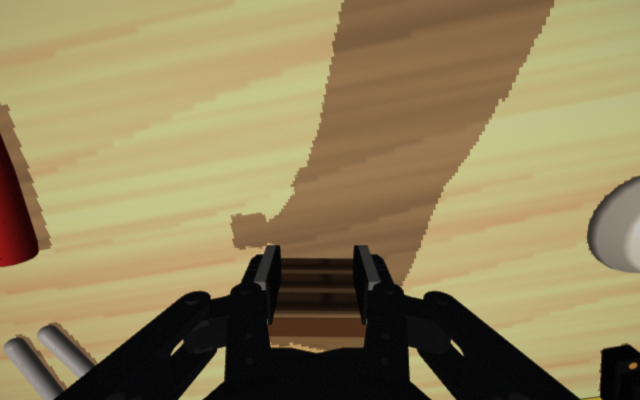

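>>> play_rows(rows=[[-0.001,0.007,0,0.005],[-0.001,0.012,0,0.005],[-0.001,0.018,0,0.005],[-0.001,0.025,0,0.005],[-0.001,0.033,0,0.005],[-0.001,0.041,0,0.005],[-0.001,0.049,0,0.005],[-0.001,0.057,0,0.005],[-0.001,0.065,0,0.005],[-0.001,0.072,0,0.005]])

```text
t: 19.3
ee_pos: [524.5, -232.2, 30.4]
eef_rot: [2.42, 2.003, 0.0]
wrist_force: [-1.9, 0.3, -0.3]
gripper_width: 40.1
```

Run:
```python
from h import *
plan([(695,-264,31,-10.8)])
d=imaging.snapshot("scene"); crop(d,140,130,300,260,4.6,"pics/s20.png")
```

```text
now [ 524.5 -232.2   30.4] yaw -10.8 F [-1.9  0.3 -0.3] w 40.1 t 19.3
[0.0006, 0.1734, -0.0005] 0.001
```

View pics/s20.png

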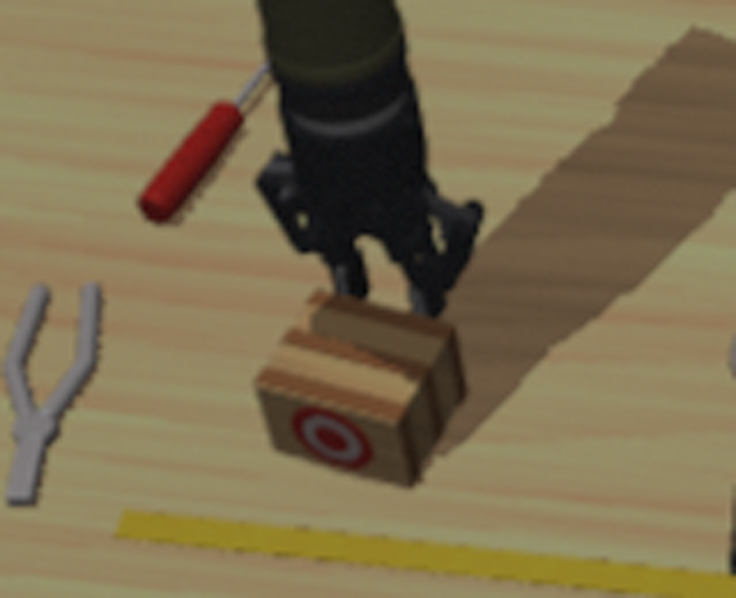

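It slides squarely with the ring still facing out. Continuing.

>>> play_rows(rows=[[0,0.008,0,0],[0,0.016,0,0],[0,0.024,0,0],[0,0.032,0,0],[0,0.04,0,0],[0,0.048,0,0],[0,0.056,0,0],[0,0.064,0,0],[0,0.072,0,0],[0,0.08,0,0]])

```text
t: 20.35
ee_pos: [602.7, -247.1, 30.5]
eef_rot: [-2.42, -2.003, -0.0]
wrist_force: [-2.3, 1.0, 0.2]
gripper_width: 39.8
```

>>> play_rows(rows=[[0,0.008,0,0],[0,0.016,0,0],[0,0.024,0,0],[0,0.032,0,0],[0,0.04,0,0],[0,0.048,0,0],[0,0.056,0,0],[0,0.064,0,0],[0,0.07,0,0],[0,0.075,0,0]])

```text
t: 21.35
ee_pos: [676.3, -261.1, 30.5]
eef_rot: [2.42, 2.003, -0.0]
wrist_force: [-2.8, 0.1, 0.1]
gripper_width: 40.0
```

Run:
```python
from h import *
plan([(695,-264,31,-10.8)])
d=imaging.snapshot("scene"); crop(d,140,130,300,260,4.6,"pics/s21.png")
d=imaging.snapshot("top"); crop(d,350,80,510,200,4.6,"pics/t21.png")
```

```text
now [ 676.3 -261.1   30.5] yaw -10.8 F [-2.8  0.1  0.1] w 40.0 t 21.35
[0.0006, 0.0189, -0.0005] 0.001
```

View pics/s21.png

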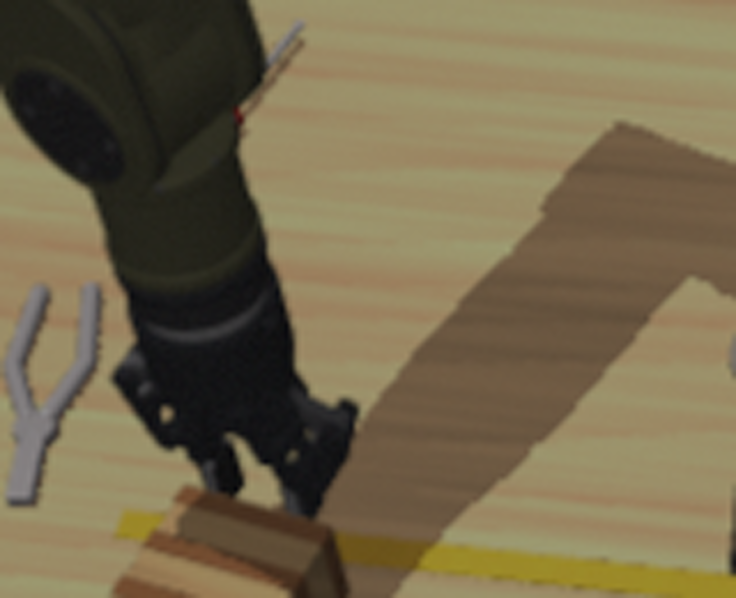

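View pics/t21.png

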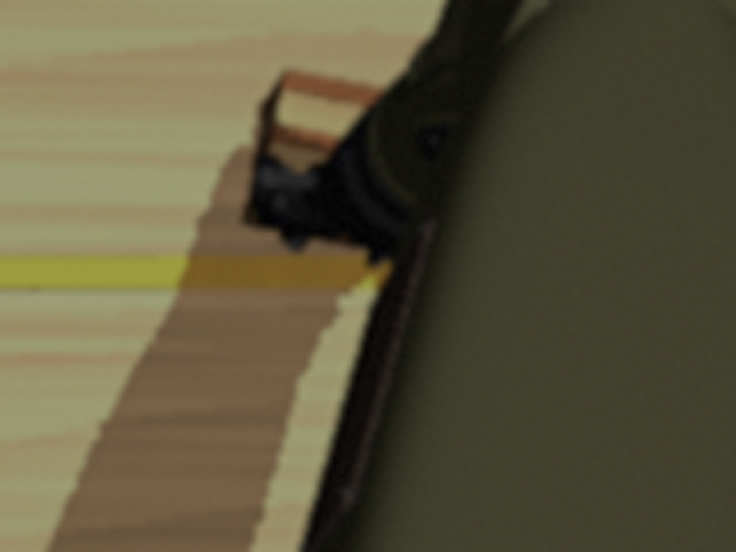

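>>> play_rows(rows=[[0,0.007,0,0],[0,0.014,0,0],[0,0.02,0,0],[0,0.024,0,0],[0,0.026,0,0],[0,0.026,0,0],[0,0.015,0,0],[0,-0.01,0,0],[0,-0.03,0,0],[0,-0.03,0,0]])

```text
t: 22.45
ee_pos: [644.3, -254.9, 30.6]
eef_rot: [-2.42, -2.002, 0.001]
wrist_force: [-0.2, -0.0, -0.2]
gripper_width: 40.1
```

>>> play_rows(rows=[[0,0,-0.03,0],[0,0,-0.06,0],[0,0,-0.1,0],[0,-0.03,-0.13,0],[0,-0.07,-0.15,0],[0,-0.11,-0.15,0],[0,-0.15,-0.15,0],[0,-0.19,-0.15,0],[0,-0.22,-0.15,0],[0,-0.22,-0.15,0]])

```text
t: 23.45
ee_pos: [427.5, -213.6, 181.2]
eef_rot: [-2.421, -2.002, 0.0]
wrist_force: [0.2, 0.4, 0.3]
gripper_width: 39.7
```

Run:
```python
from h import *
plan([])
d=imaging.snapshot("scene"); crop(d,120,180,420,300,2.6,"pics/s22.png")
cv2.imwrite("pics/s22f.png",d["frame"][:,:,::-1])
d=imaging.snapshot("top"); crop(d,240,80,500,220,3,"pics/t22.png");crop(d,380,80,500,170,6,"pics/t22b.png")
```

```text
now [ 427.5 -213.6  181.2] yaw -10.8 F [0.2 0.4 0.3] w 39.7 t 23.45
```

View pics/s22f.png

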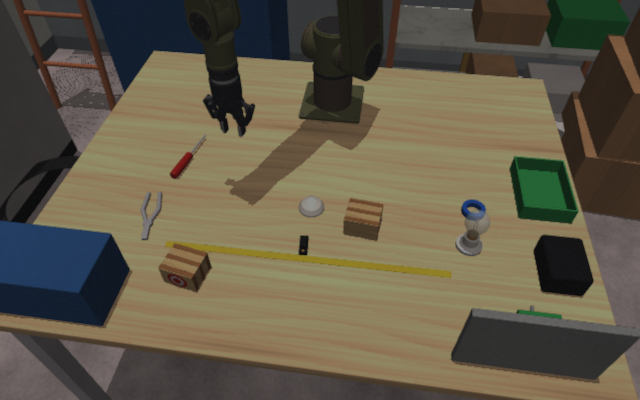

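View pics/t22b.png

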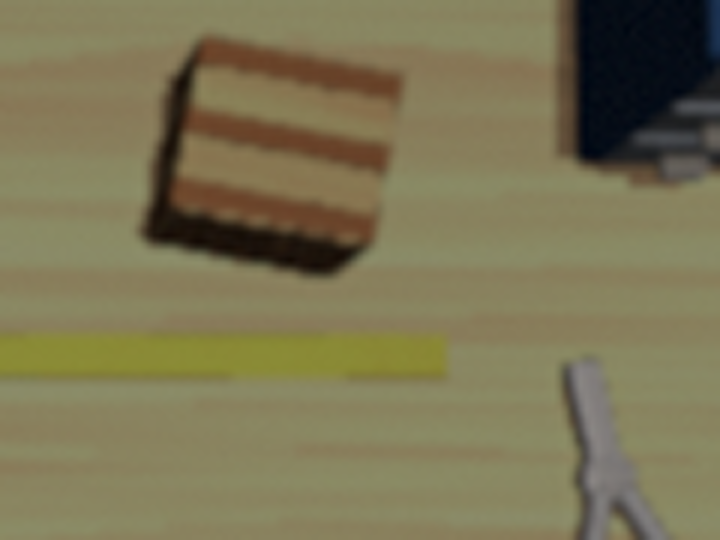

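View pics/t22.png

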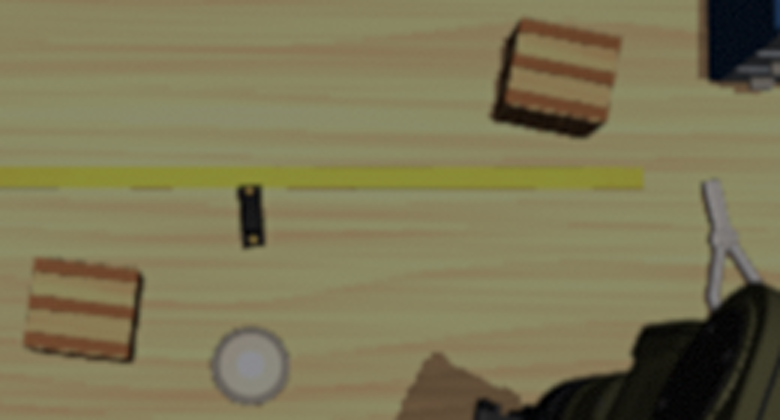

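The stamped crate's nearest bottom corner (330,275) is about 58 zoomed px beyond the line's far edge (v≈333), roughly 26 mm. The plain crate lies well behind the line and the other objects look unmoved. The arm is touching nothing, so I'm handing in.

Run:
```python
from h import *
d=imaging.snapshot("top")
q=lambda u,v,z:ray(d,u/6+380-.4,v/6+80-.4,z).round(1)
print(q(330,275,0),q(145,238,0),q(330,333,0))
for n,uv,z in(("rose",(240+250/3,80+366/3),0),("fuse",(240+251/3,80+215/3),26)): print(n,ray(d,*uv,z).round(1))
ctrl.hand_in()
```

```text
[ 706.8 -307.5    0. ] [ 723.1 -221.7    0. ] [ 679.6 -307.3   -0. ]
rose [490.1  -0.6   0. ]
fuse [6.244e+02 1.000e-01 2.600e+01]
the job is handed in; nothing more can be done
```

Both crates are tipped on to their near sides. The stamped one, which stood on the right, has been pushed past the dispatch line and the job is handed in.

- **Stamped crate:** the ring faced outwards after the push. In the last top view its nearest bottom corner was at x ≈ 707 mm. The line's far edge there is at about 680 mm, so the whole crate clears it by about 27 mm.
- **Plain crate:** it stood on the left and lies flat well behind the line, with a bare underside.
- **Other things:** the rose and fuse holder measured within 1 mm of where they started. The bulb, tape roll, pliers and screwdriver look unmoved, but I did not measure them again.
- **Robot:** the last forces I read while pushing were under 6 N. The arm was clear of everything at hand-in, at about 24 s.

**What went wrong on the way:**
- At 40 mm opening the fingertips sat about 8 mm above the TCP, not 19 mm ahead of it as the text says.
- My first tip on the left crate therefore passed over its top without touching.
- The second tipped it partway, then slipped over the top edge, and the crate rocked back upright in place. The third, taken lower, tipped it over.

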